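Hang the washed log hide over the drying rail by pushing it

ROBOT

A 6-joint arm with a two-finger parallel gripper is mounted at the origin on the work surface. World frame = base frame: x ahead of the robot, y to its left, z up, the work surface at z = 0. Lengths are in m, angles in rad, forces in N, time in s.
With the tool pointing down it reaches from about 0.325 to 0.875 m from the base axis. Payload 4.4 kg.
Tool frame: the origin (TCP) lies midway between the tips of the shut fingers; the grasp point (between the pads) lies ctrl.grip_depth behind it (ctrl.grip_depth is the distance from the TCP to the grasp point, in m); z points along the fingers, y is the direction in which the jaws open and shut (so a half turn about z gives the same grasp; the last joint's range is limited). The gripper opens to 85 mm and grips with 20 to 120 N. Pads are 22 mm wide; open, the fingers measure 114 mm over their backs; the gripper's body (76 mm by 85 mm) begins 54 mm behind the grasp point. The pads swing forward as they close: fully open they stand 13 mm farther back than shut.
Start: joints at [1.105, 0.207, 1.542, -0, 1.393, -0.15], TCP at [0.179, 0.547, 0.231] pointing down, gripper open.
Joint ranges: [-2.73, 2.73], [-0.86, 2.22], [0.23, 2.46], [-1.11, 4.25], [0.08, 2.63], [-2.82, 2.82]. Speed limits (rad/s): [2.79, 2.79, 3.14, 3.14, 3.14, 3.14].

INTERFACE

Orientations are given as [roll, pitch, yaw] about the fixed x, y, z axes, in that order (R = Rz(yaw) Ry(pitch) Rx(roll)).
In Python, from plant import ctrl, cams, workorder, regions_of, spot_point gives the robot as it stands.
- The arm moves only by the shell command python3 -m jog 'ROWS' [FORCE]. ROWS is JSON, a list of rows, each a list of 7 numbers: the turn, a rotation vector about the tool's x, y, z in degrees, then the shift along the tool's x, y, z in mm, then the opening, from -1 (shut) to 1 (fully open). In form: [[wx, wy, wz, dx, dy, dz, grip], ...]. A call has 1 to 5 rows; each row shifts and turns the commanded pose from where the row before left it, along the tool's axes as they then stand; what a row does not reach is not made up. A row lasts 1/12 s, in which the tool goes at most 41.7 mm and 7.16 degrees, less where a joint would pass 70% of its speed; a pose out of reach is approached as far as the arm can. A call with a gripper value outside its range is refused whole. The fingers move at their own pace and stop on an object; FORCE is the grip in N (left out, the last holds). Time passes only in rows, so rows that do not move let the fingers close. It gives the time, the measured TCP pose, the force and the opening at its end, in the units of the state.
- ctrl.state(): the state, without advancing time (a new reading comes with each control period).
- cams.read_camera(name): name is "scene" or "top"; returns a dict with "color" (384x512x3 uint8, red, green, blue), "intrinsics" (3x3 intrinsics, pixels), "k1" (the pictures are not rectified: a ray, as slopes to the right and down, at radius r is drawn at 1 + k1 r^2 times it, then the intrinsics apply), "R" (3x3) and "t" (3): a world point X has camera coordinates R X + t. Camera axes: x right, y down, z forward; pixel columns grow to the right and rows downward; lengths in m; the calibration is good to about 2 mm. A picture is of the moment at which its call begins. There is no depth.
- workorder.sign_off(): hands the job in, once; it reports no verdict.
Trained networks look in the newest picture that a camera, given by its name, has taken for a name from the list of things; names that differ only in an ending like _2 or _b are one class to them, and where a whole thing is asked for, a point or a joint stands for the part that bears it (a point fixed in the world has none). Each returns a list of dicts, best first, with "confidence" (0 to 1); they miss things now and then, are a little off and sometimes report something else, mostly with a low value. They report only what shows in the picture. A call takes as long as a camera call. They do not tell look-alikes from the thing itself.
- regions_of(name, camera): "region" (384x512 bool, what is visible of it).
- spot_point(name, camera): "at" ([x, y, z] in m, in world coordinates, good to about 4 mm: a listed point, or the origin of a listed thing).
The state is a dict: "time_s": time; "joint_pos": joint angles; "joint_velocities": joint speeds; "effort": joint torques, N m; "position": TCP position; "tcp_rot": TCP orientation; "contact_force": force on the tool from outside, world axes, zero at the start; "wrist_torque": the same for the moment, N m; "opening": finger opening in m.
Only numpy, scipy, OpenCV 4.12 (cv2) and the standard library are available. Lean on these libraries where they do the work, as an engineer would, in place of code of your own. Each camera call takes 0.05 s, during which the arm holds its last target.

TASK

The green log hide has been washed and lies on its side on top of the bins. Without lifting it up, push it gently over the edge onto the drying bar so that the bar runs inside it and it tips over and hangs astride the bar, open side down, to drip dry. Do not let it fall, do not ram it against the bar, and leave the other things where they are.

Things in the scene. Friction and masses are not known exactly. Their poses are not given: they have to be found in the camera images.
- shelf: Fixed block of stacked plastic bins, 250 deep x 600 wide x 150 mm high. Origin at table level below the middle of the front top edge, the edge next to the rail; x points forward, away from the bins towards the rail; y along the edge; z up. The flat top is 150 mm above the origin and reaches from x = -250 mm to x = 0.
- rail: Fixed drying rail on the bins' front; origin and axes as the shelf. Slotted arms at y = +-172 mm reach to x = 75 mm and hold a round aluminium bar, 20 mm thick, along y, its middle 182 mm above the origin (32 over the bin tops) and 40 to 58 mm in front of the bin edge: where exactly is not reported, so feel for it or look. Open gap between bins and bar. The clamps hold firm.
- log_center (a point): Centre of the green resin half-log: a channel 60 mm wide, 130 long, 125 from outside of roof to feet, walls 9, sides flat, roof flat with 16 mm bevels on both long edges. At first it lies on one side: x points from roof to feet (open side, roughly to the rail), y along the channel, z up. 0.2 to 0.35 kg; feet weighted, centre of mass 63 mm from the roof's outside. Hanging, its x points down.
- log_roof (a point): Middle of the outside of the log's roof, 62.5 mm from log_center against the log's x: the upright face turned to the robot at first. Same axes as log_center.
- log: The same log; origin at the middle of the side wall that it lies on at first, axes as log_center.
- bowl: White ceramic bowl, 100 mm wide, 45 high, on the bins; bystander. Origin under its centre.
- jar: Small glass jar with twist cap, 52 mm wide, 70 high, on the bins; bystander. Origin under its centre.
- dome: Aluminium lamp dome standing on its rim, 140 mm wide, 119 high, on the bins; bystander. Origin under its centre.
- cup: Terracotta feeding cup, 64 mm wide, 30 high, on the table; bystander.
- mister: White bottle, 64 mm wide, 150 high, on the table; bystander.
- brush: Cleaning brush lying on the table; bystander.
- gauge: Round black dial gauge, 60 mm wide, 22 high, on the table; bystander.
There are look-alikes about, which are no part of the job. What is shaped like the log but orange, pink or yellow is not meant.

How it is judged:
By the outcome, as a careful person would: the job done as asked, in the order asked, and still so for the second after the job is handed in, with the robot touching nothing.
It also fails if it takes over 35 s, if anything falls off the work surface, if the arm or the gripper's body presses on something with over 40 N, if the wrist force passes 120 N, or if a joint passes its speed limit or range.

## Working session

There is one attempt and no reset: what is moved stays moved. The work goes in short steps, Python scripts to look and compute and a shell command to move; the robot and the scene stay as the last step left them, time stands still between calls to the robot, and variables do not carry over. Pictures are saved under pics/ and viewed, and the job is handed in when it is done.

```bash
ls; mkdir -p pics; cat > h.py <<'E'
import numpy as np,cv2
from plant import ctrl,cams,workorder,regions_of,spot_point
def snap(n,f):
    c=cams.read_camera(n); cv2.imwrite('pics/'+f,c['color'][:,:,::-1]); return c
def proj(c,X):
    p=np.array(c['R'])@np.array(X)+np.array(c['t']); s=p[:2]/p[2]; s=s*(1+c['k1']*(s@s)); K=np.array(c['intrinsics']); return K[:2,:2]@s+K[:2,2]
def ray(c,uv):
    K=np.array(c['intrinsics']); d=np.linalg.solve(K[:2,:2],np.array(uv,float)-K[:2,2]); s=d.copy()
    for _ in range(30): s=d/(1+c['k1']*(s@s))
    R=np.array(c['R']); return -R.T@np.array(c['t']), R.T@np.array([s[0],s[1],1])
def atz(c,uv,z):
    o,d=ray(c,uv); return o+d*(z-o[2])/d[2]
E
python3 - <<'E'
from h import *
a=snap('scene','s0.png');b=snap('top','t0.png')
print(ctrl.state(),ctrl.grip_depth)
for n in ['log_center','log_roof','log','shelf','rail','bowl','jar','dome']:
  for k in ['scene','top']:
    print(n,k,[(np.round(d['at'],4).tolist(),round(d['confidence'],2)) for d in spot_point(n,k)][:5])
E
```

```text
pics
{'time_s': 0.1, 'joint_pos': array([ 1.10447775e+00,  2.07350818e-01,  1.54280751e+00,  2.19535553e-05,
        1.39351609e+00, -1.50516048e-01]), 'joint_velocities': array([ 0.00119203, -0.00127208, -0.00491216,  0.00064093, -0.00183327,
        0.00109774]), 'effort': array([ 3.56245155e-04, -3.84088755e+01, -2.92552114e+01, -2.28763774e-04,
        4.88834776e-03,  1.10499923e-05]), 'position': array([0.17828538, 0.54594319, 0.23023448]), 'tcp_rot': array([-3.13953766e+00, -3.33514848e-04,  2.82578589e+00]), 'contact_force': array([ 0.55418976, -0.702406  ,  0.19946138]), 'wrist_torque': array([ 0.01671627,  0.00204743, -0.02967381]), 'opening': 0.08520502434468182} 0.0187
log_center scene [([0.4994, 0.0392, 0.1762], 0.97), ([0.7355, -0.3011, 0.0308], 0.76), ([0.2071, 0.3309, 0.0324], 0.68), ([0.7845, 0.2788, 0.0317], 0.62), ([0.429, -0.5612, -0.0003], 0.16)]
log_center top [([0.2066, 0.3303, 0.0333], 0.88), ([0.7839, 0.2862, 0.03], 0.79), ([0.8271, 0.0075, 0.0264], 0.67), ([0.5041, 0.0348, 0.182], 0.65), ([0.7342, -0.295, 0.0296], 0.55)]
log_roof scene [([0.4403, 0.0228, 0.1
[... 546 characters left out ...]
 0.15], 0.91), ([0.7327, -0.3012, 0.0013], 0.9), ([0.2083, 0.3312, -0.0019], 0.79), ([0.8273, 0.0073, -0.005], 0.73), ([0.7874, 0.28, 0.0058], 0.64)]
shelf scene [([0.5933, 0.0284, -0.0035], 0.85), ([0.4819, -0.1901, 0.1507], 0.6)]
shelf top [([0.5896, 0.027, 0.003], 0.83), ([0.4992, 0.0358, 0.1499], 0.3)]
rail scene [([0.5009, 0.0356, 0.1503], 0.69), ([0.5751, 0.5318, 0.0008], 0.2)]
rail top []
bowl scene [([0.4202, 0.237, 0.1526], 0.69)]
bowl top [([0.4214, 0.2325, 0.1506], 0.97)]
jar scene [([0.5476, 0.2518, 0.1528], 0.67)]
jar top [([0.5437, 0.249, 0.1519], 0.65), ([0.5548, -0.5385, 0.0058], 0.39)]
dome scene [([0.4775, -0.1901, 0.1491], 0.62)]
dome top [([0.4816, -0.1878, 0.1499], 0.6)]
```

View pics/s0.png

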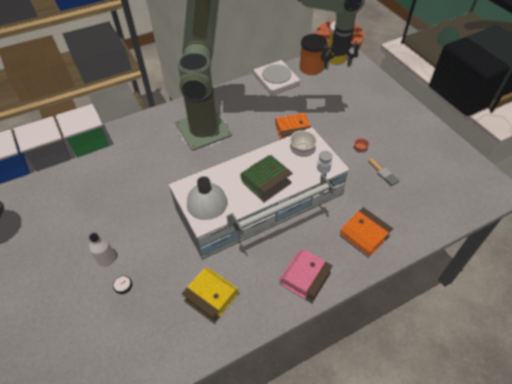

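View pics/t0.png

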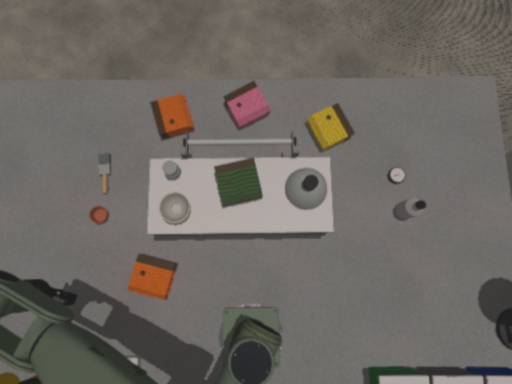

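The scene view shows the green log at about (267,177) on the bins, between the dome (207,197) and the bowl and jar. The top view shows it at (238,183), slightly yawed, with the bar at row ~141. Next I'll measure the shelf and bar.

```bash
python3 - <<'E'
from h import *
for n,(x0,x1,y0,y1) in {'top':(140,345,125,245),'scene':(160,360,120,260)}.items():
    c=cams.read_camera(n); im=c['color'][y0:y1,x0:x1,::-1]
    cv2.imwrite(f'pics/z_{n}.png',cv2.resize(im,None,fx=3.8,fy=3.8,interpolation=cv2.INTER_CUBIC))
    if n=='top':
        o=-np.array(c['R']).T@c['t'];print('cam',o)
        R=regions_of('log_center',n)
        for r in R:
            m=r['region'].astype(np.uint8); ys,xs=np.nonzero(m); print(r['confidence'],xs.mean(),ys.mean(),len(xs))
            if abs(xs.mean()-238)<12:
                hull=cv2.minAreaRect(np.stack([xs,ys],1).astype(np.float32)); print(hull, [atz(c,p,0.21).round(4) for p in cv2.boxPoints(hull)])
        g=cv2.cvtColor(c['color'],cv2.COLOR_RGB2GRAY).astype(float)
        # bar profile at columns
        for u in range(195,292,12):
            print(u,g[130:165,u-1:u+2].mean(1).astype(int).tolist())
        # corners
        for p in [(150,158),(330,157.5)]: print(atz(c,p,.15).round(4))
E
```

```text
cam [ 0.24942689 -0.00321243  1.4077196 ]
0.88 329.2334032145353 127.26834381551363 1431
0.79 171.97104519774012 115.93926553672317 1416
0.71 238.02592810842663 182.1384796700059 1697
((238.194091796875, 182.12353515625), (41.759117126464844, 41.54219055175781), 77.47119140625) [array([0.5478, 0.1121, 0.21  ]), array([ 0.5759, -0.0168,  0.21  ]), array([ 0.444 , -0.0433,  0.21  ]), array([0.4172, 0.0831, 0.21  ])]
0.69 152.02493917274938 276.01338199513384 1644
0.59 246.12692589875275 104.28833455612619 1363
((246.18980407714844, 104.11064147949219), (37.53916931152344, 37.39944076538086), 62.241458892822266) [array([0.7839, 0.0889, 0.21  ]), array([ 0.8441, -0.0205,  0.21  ]), array([ 0.7275, -0.0759,  0.21  ]), array([0.6692, 0.0323, 0.21  ])]
195 [100, 103, 108, 108, 109, 109, 110, 110, 111, 123, 142, 151, 147, 131, 110, 102, 109, 112, 112, 111, 111, 110, 112, 113, 114, 112, 111, 117, 141, 164, 167, 166, 167, 167, 168]
207 [108, 109, 109, 110, 110, 110, 110, 110, 112, 126, 144, 153, 147, 129, 111, 103, 109, 111, 112, 112, 112, 112, 114, 113, 113, 112, 112, 120, 142, 161, 167, 168,
[... 596 characters left out ...]
7, 134, 148, 151, 138, 120, 104, 105, 108, 108, 109, 109, 109, 110, 109, 109, 109, 109, 115, 126, 141, 147, 146, 141, 134, 126, 117]
267 [112, 111, 112, 112, 112, 111, 112, 113, 124, 140, 152, 154, 137, 117, 102, 103, 109, 111, 110, 110, 109, 108, 108, 109, 108, 108, 115, 141, 165, 168, 169, 168, 168, 168, 168]
279 [113, 114, 113, 112, 113, 113, 113, 114, 124, 140, 152, 152, 135, 115, 106, 111, 113, 112, 112, 112, 113, 112, 112, 109, 108, 107, 114, 139, 163, 168, 169, 169, 169, 168, 168]
291 [109, 105, 99, 95, 91, 87, 85, 87, 97, 114, 125, 125, 113, 99, 87, 87, 88, 89, 88, 88, 88, 88, 87, 84, 83, 85, 85, 100, 135, 162, 168, 169, 169, 169, 169]
[0.5932 0.3287 0.15  ]
[ 0.5884 -0.2719  0.15  ]
```

View pics/z_top.png

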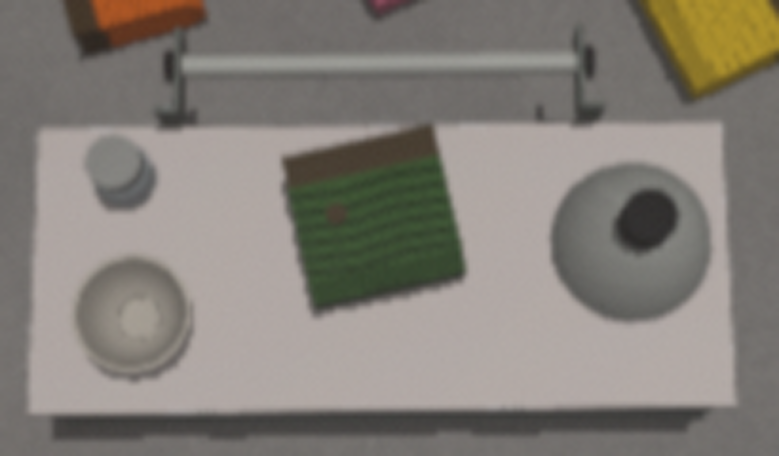

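View pics/z_scene.png

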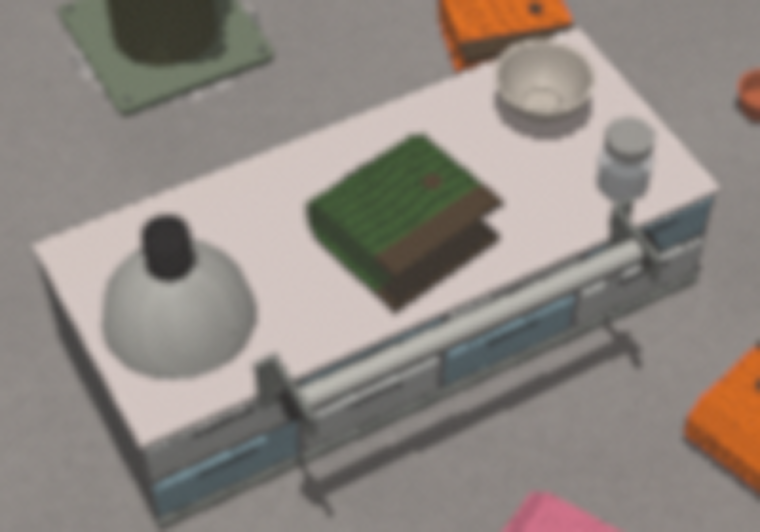

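```bash
python3 - <<'E'
from h import *
c=cams.read_camera('top');g=cv2.cvtColor(c['color'],cv2.COLOR_RGB2GRAY).astype(float)
B=[];E=[]
for u in range(194,290,3):
    col=g[:,u-1:u+2].mean(1)
    w=np.clip(col[136:146]-113,0,None); v=(w*np.arange(136,146)).sum()/w.sum()
    B.append(atz(c,(u,v),.182))
    s=col[155:162]
    if u<215 or u>262:
        k=np.nonzero((s[:-1]<139)&(s[1:]>=139))[0]
        if len(k): k=k[0];E.append(atz(c,(u,155+k+(139-s[k])/(s[k+1]-s[k])),.15))
B=np.array(B);E=np.array(E)
pb=np.polyfit(B[:,1],B[:,0],1);pe=np.polyfit(E[:,1],E[:,0],1)
print('bar x=',pb,'edge',pe,np.degrees(np.arctan(pb[0])),np.degrees(np.arctan(pe[0])))
print('gap at y=.03',np.polyval(pb,.03),np.polyval(pe,.03))
E
```

```text
bar x= [-0.00166704  0.64010669] edge [-0.00059822  0.59209926] -0.09551403461043743 -0.03427520874852704
gap at y=.03 0.6400566773862241 0.5920813145536976
```

```bash
cat > plan.py <<'E'
from h import *
from scipy.spatial.transform import Rotation as Ro
def target(p,psi,a):
    psi,a=np.radians([psi,a]); y=np.array([-np.sin(psi),np.cos(psi),0]); z=np.array([np.cos(psi)*np.sin(a),np.sin(psi)*np.sin(a),-np.cos(a)])
    return np.array(p),Ro.from_matrix(np.stack([np.cross(y,z),y,z],1))
def plan(wps,ns,grip=1):
    s=ctrl.state(); p=np.array(s['position']); R=Ro.from_euler('xyz',s['tcp_rot'])
    print('now',p.round(4),s['tcp_rot'].round(3),'t',s['time_s'])
    for (q,Q),n in zip(wps,ns):
        w=(R.inv()*Q).as_rotvec(); print('angle',np.degrees(np.linalg.norm(w)).round(1))
        rows=[]
        for i in range(n):
            d=R.inv().apply((q-p)/n) if i==0 else (R*Ro.from_rotvec(w*i/n)).inv().apply((q-p)/n)
            rows.append(list(np.degrees(w/n).round(2))+list((d*1000).round(1))+[grip])
        print([[float(v) for v in r] for r in rows]); p,R=q,Q
E
python3 - <<'E'
from plan import *
plan([target([.22,.45,.29],13,20),target([.40,.0125,.27],13,40),target([.40,.0125,.158],13,40)],[5,14,4])
E
```

```text
now [0.1786 0.5466 0.2313] [3.142 0.    2.826] t 1.1
angle 36.8
[[-1.09, -3.9, -6.15, -13.9, -15.8, -11.7, 1.0], [-1.09, -3.9, -6.15, -12.9, -17.0, -11.1, 1.0], [-1.09, -3.9, -6.15, -11.7, -18.1, -10.6, 1.0], [-1.09, -3.9, -6.15, -10.4, -19.1, -10.2, 1.0], [-1.09, -3.9, -6.15, -9.0, -20.0, -9.9, 1.0]]
angle 20.0
[[0.0, -1.43, 0.0, -4.7, -33.3, 3.2, 1.0], [0.0, -1.43, 0.0, -4.6, -33.3, 3.3, 1.0], [0.0, -1.43, 0.0, -4.5, -33.3, 3.5, 1.0], [0.0, -1.43, 0.0, -4.4, -33.3, 3.6, 1.0], [0.0, -1.43, 0.0, -4.3, -33.3, 3.7, 1.0], [0.0, -1.43, 0.0, -4.2, -33.3, 3.8, 1.0], [0.0, -1.43, 0.0, -4.1, -33.3, 3.9, 1.0], [0.0, -1.43, 0.0, -4.0, -33.3, 4.0, 1.0], [0.0, -1.43, 0.0, -3.9, -33.3, 4.1, 1.0], [0.0, -1.43, 0.0, -3.8, -33.3, 4.2, 1.0], [0.0, -1.43, 0.0, -3.7, -33.3, 4.3, 1.0], [0.0, -1.43, 0.0, -3.6, -33.3, 4.4, 1.0], [0.0, -1.43, 0.0, -3.5, -33.3, 4.5, 1.0], [0.0, -1.43, 0.0, -3.4, -33.3, 4.5, 1.0]]
angle 0.0
[[0.0, 0.0, 0.0, 18.0, 0.0, 21.4, 1.0], [0.0, 0.0, 0.0, 18.0, -0.0, 21.4, 1.0], [0.0, 0.0, 0.0, 18.0, -0.0, 21.4, 1.0], [0.0, 0.0, 0.0, 18.0, -0.0, 21.4, 1.0]]
```

```bash
python3 -m jog '[[-1,-3.9,-6.2,-14,-16,-12,1],[-1,-3.9,-6.2,-13,-17,-11,1],[-1,-3.9,-6.2,-12,-18,-11,1],[-1,-3.9,-6.2,-10,-19,-10,1],[-1,-3.9,-6.2,-9,-20,-10,1]]'; python3 -m jog '[[0,-1.4,0,-5,-33,3,1],[0,-1.4,0,-5,-33,3,1],[0,-1.4,0,-5,-33,3,1],[0,-1.4,0,-4,-33,4,1],[0,-1.4,0,-4,-33,4,1]]'; python3 -m jog '[[0,-1.4,0,-4,-33,4,1],[0,-1.4,0,-4,-33,4,1],[0,-1.4,0,-4,-33,4,1],[0,-1.4,0,-4,-33,4,1]]'
python3 - <<'E'
from plan import *
plan([target([.40,.0125,.27],13,40),target([.40,.0125,.158],13,40)],[5,4]); print(ctrl.state()['joint_pos'])
E
```

```text
time_s: 1.52
position: [0.22, 0.4494, 0.2911]
tcp_rot: [-3.136, 0.34, -2.921]
contact_force: [0.0, -0.2, -0.0]
opening: 0.0854
time_s: 1.93
position: [0.2817, 0.2933, 0.284]
tcp_rot: [-3.136, 0.46, -2.925]
contact_force: [1.4, -1.6, 0.7]
opening: 0.0853
time_s: 2.27
position: [0.3306, 0.1692, 0.2783]
tcp_rot: [-3.135, 0.559, -2.923]
contact_force: [1.4, -0.5, 0.5]
opening: 0.0857
now [0.3306 0.1692 0.2783] [-3.135  0.559 -2.923] t 2.2667
angle 8.0
[[-0.13, -1.59, -0.07, -4.8, -33.6, 5.2, 1.0], [-0.13, -1.59, -0.07, -4.7, -33.6, 5.3, 1.0], [-0.13, -1.59, -0.07, -4.5, -33.6, 5.3, 1.0], [-0.13, -1.59, -0.07, -4.3, -33.6, 5.4, 1.0], [-0.13, -1.59, -0.07, -4.1, -33.6, 5.4, 1.0]]
angle 0.0
[[0.0, 0.0, 0.0, 18.0, 0.0, 21.4, 1.0], [0.0, 0.0, 0.0, 18.0, -0.0, 21.4, 1.0], [0.0, 0.0, 0.0, 18.0, -0.0, 21.4, 1.0], [0.0, 0.0, 0.0, 18.0, -0.0, 21.4, 1.0]]
[ 0.2663637  -0.74101483  2.26828975 -0.03624971  1.05600512 -1.51243557]
```

```bash
python3 -m jog '[[-0.1,-1.6,0,-5,-33.5,5,1],[-0.1,-1.6,0,-5,-33.5,5,1],[-0.1,-1.6,0,-4.5,-33.5,5,1],[-0.1,-1.6,0,-4,-33.5,5.5,1],[-0.1,-1.6,0,-4,-33.5,5.5,1]]'; python3 -m jog '[[0,0,0,18,0,21.4,1],[0,0,0,18,0,21.4,1],[0,0,0,18,0,21.4,1],[0,0,0,18,0,21.4,1],[0,0,0,0,0,0,1]]'
python3 - <<'E'
from plan import *
a=snap('scene','s1.png');print(ctrl.state()['joint_pos'],ctrl.state()['position'])
cv2.imwrite('pics/s1z.png',cv2.resize(a['color'][110:260,160:360,::-1],None,fx=3.8,fy=3.8,interpolation=cv2.INTER_CUBIC))
print([(np.round(d['at'],4),d['confidence']) for n in ['log_center','log_roof'] for d in spot_point(n,'scene')[:2]])
E
```

```text
time_s: 2.68
position: [0.3921, 0.029, 0.2705]
tcp_rot: [3.139, 0.681, -2.925]
contact_force: [1.2, 0.1, -0.5]
opening: 0.0857
time_s: 3.1
position: [0.4046, 0.0291, 0.1651]
tcp_rot: [3.126, 0.653, -2.932]
contact_force: [0.1, 0.6, -0.8]
opening: 0.0853
[-0.47679794 -0.56055178  2.46123598  0.58480601  0.8052075  -2.5822522 ] [0.40460828 0.02957902 0.16654437]
[(array([ 0.7354, -0.3017,  0.0317]), 0.94), (array([0.2043, 0.3346, 0.0278]), 0.92), (array([ 0.7114, -0.2441,  0.0307]), 0.96), (array([0.1434, 0.3504, 0.0265]), 0.91)]
```

View pics/s1z.png

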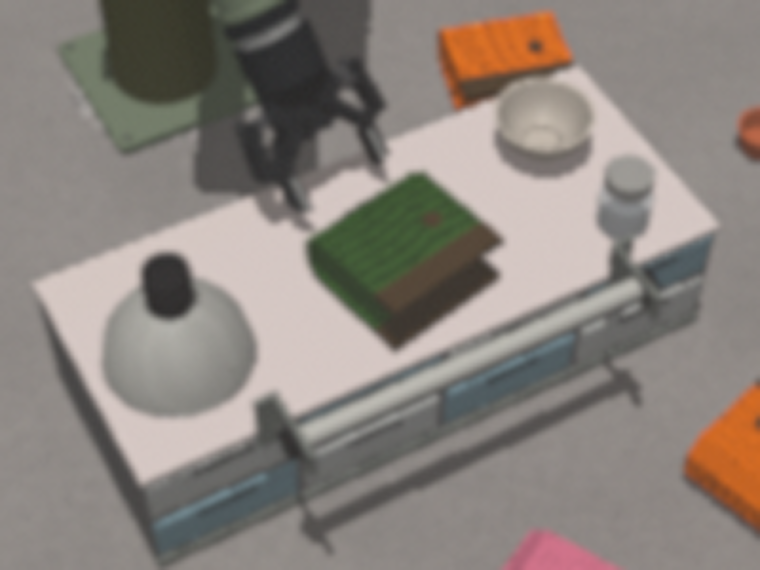

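```bash
python3 - <<'E'
from plan import *
plan([target([.412,.0175,.160],13,22)],[4])
E
```

```text
now [0.4054 0.0294 0.169 ] [ 3.131  0.66  -2.927] t 3.25
angle 15.8
[[0.06, 3.95, -0.13, 0.6, -3.3, 2.3, 1.0], [0.06, 3.95, -0.13, 0.5, -3.3, 2.4, 1.0], [0.06, 3.95, -0.13, 0.3, -3.3, 2.4, 1.0], [0.06, 3.95, -0.13, 0.1, -3.3, 2.4, 1.0]]
```

```bash
python3 -m jog '[[0,4,0,0.6,-3.3,2.3,1],[0,4,0,0.5,-3.3,2.4,1],[0,4,0,0.3,-3.3,2.4,1],[0,4,0,0.1,-3.3,2.4,1],[0,0,0,0,0,0,1]]'; python3 - <<'E'
from plan import *
print(ctrl.state()['joint_pos'])
plan([target([.412,.0175,.160],13,22)],[4])
E
```

```text
time_s: 3.67
position: [0.4154, 0.0166, 0.1636]
tcp_rot: [3.138, 0.386, -2.921]
contact_force: [0.1, 0.2, 0.0]
opening: 0.0854
[-0.32651485 -0.34202494  2.25195334  0.2533211   0.91545656 -2.24144651]
now [0.4154 0.0166 0.1636] [ 3.138  0.386 -2.921] t 3.6667
angle 0.4
[[0.02, 0.02, -0.08, 1.1, 0.4, 0.5, 1.0], [0.02, 0.02, -0.08, 1.1, 0.4, 0.5, 1.0], [0.02, 0.02, -0.08, 1.1, 0.4, 0.5, 1.0], [0.02, 0.02, -0.08, 1.1, 0.4, 0.5, 1.0]]
```

```bash
python3 - <<'E'
from plan import *
plan([target([.431,.0202,.158],13,22),target([.490,.027,.158],0,22)],[4,15])
E
```

```text
now [0.4154 0.0166 0.1636] [ 3.138  0.386 -2.921] t 3.6667
angle 0.4
[[0.02, 0.02, -0.08, -3.2, 0.0, 2.8, 1.0], [0.02, 0.02, -0.08, -3.2, 0.0, 2.8, 1.0], [0.02, 0.02, -0.08, -3.2, 0.0, 2.8, 1.0], [0.02, 0.02, -0.08, -3.2, 0.0, 2.8, 1.0]]
angle 13.0
[[0.32, 0.0, 0.8, -3.6, -0.4, 1.5, 1.0], [0.32, 0.0, 0.8, -3.7, -0.4, 1.5, 1.0], [0.32, 0.0, 0.8, -3.7, -0.3, 1.5, 1.0], [0.32, 0.0, 0.8, -3.7, -0.3, 1.5, 1.0], [0.32, 0.0, 0.8, -3.7, -0.2, 1.5, 1.0], [0.32, 0.0, 0.8, -3.7, -0.1, 1.5, 1.0], [0.32, 0.0, 0.8, -3.7, -0.1, 1.5, 1.0], [0.32, 0.0, 0.8, -3.7, -0.0, 1.5, 1.0], [0.32, 0.0, 0.8, -3.7, 0.0, 1.5, 1.0], [0.32, 0.0, 0.8, -3.7, 0.1, 1.5, 1.0], [0.32, 0.0, 0.8, -3.7, 0.2, 1.5, 1.0], [0.32, 0.0, 0.8, -3.7, 0.2, 1.5, 1.0], [0.32, 0.0, 0.8, -3.7, 0.3, 1.5, 1.0], [0.32, 0.0, 0.8, -3.7, 0.3, 1.5, 1.0], [0.32, 0.0, 0.8, -3.7, 0.4, 1.5, 1.0]]
```

```bash
python3 -m jog '[[0,0,0,-3.2,0,2.8,1],[0,0,0,-3.2,0,2.8,1],[0,0,0,-3.2,0,2.8,1],[0,0,0,-3.2,0,2.8,1]]'; python3 -m jog '[[0.3,0,0.8,-3.6,-0.4,1.5,1],[0.3,0,0.8,-3.7,-0.4,1.5,1],[0.3,0,0.8,-3.7,-0.3,1.5,1],[0.3,0,0.8,-3.7,-0.3,1.5,1],[0.3,0,0.8,-3.7,-0.2,1.5,1]]'
python3 - <<'E'
from plan import *
a=snap('scene','s2.png')
cv2.imwrite('pics/s2z.png',cv2.resize(a['color'][110:260,160:360,::-1],None,fx=3.8,fy=3.8,interpolation=cv2.INTER_CUBIC))
print([(np.round(d['at'],4),d['confidence']) for n in ['log_center','log_roof','log'] for d in spot_point(n,'scene') if d['at'][2]>.1])
E
```

```text
time_s: 4.0
position: [0.4273, 0.0209, 0.1538]
tcp_rot: [3.133, 0.381, -2.925]
contact_force: [0.2, -0.1, 0.2]
opening: 0.0853
time_s: 4.42
position: [0.4465, 0.0234, 0.1531]
tcp_rot: [3.13, 0.378, -3.001]
contact_force: [-3.9, 1.0, 1.2]
opening: 0.0857
[(array([0.5105, 0.0349, 0.1726]), 0.78), (array([0.4536, 0.0238, 0.1769]), 0.98), (array([0.5158, 0.0294, 0.1489]), 0.87)]
```

View pics/s2z.png

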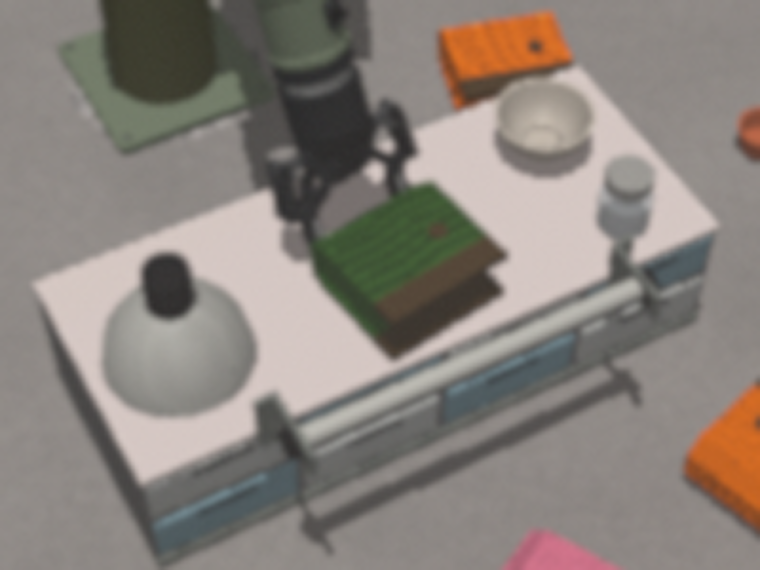

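Both fingers touch the roof at crop (315,235) and (410,190). The log is sliding and turning at about 4 N, so I'll keep going.

```bash
python3 -m jog '[[0.3,0,0.8,-3.7,-0.1,1.4,1],[0.3,0,0.8,-3.7,-0.1,1.4,1],[0.3,0,0.8,-3.7,0,1.4,1],[0.3,0,0.8,-3.7,0,1.4,1],[0.3,0,0.8,-3.7,0.1,1.4,1]]';python3 -m jog '[[0.3,0,0.8,-3.7,0.2,1.4,1],[0.3,0,0.8,-3.7,0.2,1.4,1],[0.3,0,0.8,-3.7,0.3,1.4,1],[0.3,0,0.8,-3.7,0.3,1.4,1],[0.3,0,0.8,-3.7,0.4,1.4,1]]'
python3 - <<'E'
from plan import *
a=snap('scene','s3.png')
cv2.imwrite('pics/s3z.png',cv2.resize(a['color'][110:260,160:360,::-1],None,fx=3.8,fy=3.8,interpolation=cv2.INTER_CUBIC))
print([(np.round(d['at'],4),d['confidence']) for n in ['log_center','log_roof','log'] for d in spot_point(n,'scene') if d['at'][2]>.1])
t=snap('top','t3.png')
cv2.imwrite('pics/t3z.png',cv2.resize(t['color'][125:245,140:345,::-1],None,fx=3.8,fy=3.8,interpolation=cv2.INTER_CUBIC))
print([(np.round(d['at'],4),d['confidence']) for n in ['log_center','log_roof','log'] for d in spot_point(n,'top') if d['at'][2]>.1])
print(ctrl.state()['joint_pos'])
plan([target([.500,.03,.156],0,28)],[5])
E
```

```text
time_s: 5.03
position: [0.4663, 0.0251, 0.1535]
tcp_rot: [3.13, 0.377, -3.075]
contact_force: [-1.0, 0.6, -1.2]
opening: 0.0853
time_s: 5.45
position: [0.4861, 0.0273, 0.1538]
tcp_rot: [3.128, 0.376, 3.133]
contact_force: [-1.0, 0.7, -1.0]
opening: 0.0856
[(array([0.5536, 0.0269, 0.1755]), 0.88), (array([0.4906, 0.0298, 0.1768]), 0.61), (array([0.5531, 0.0269, 0.1487]), 0.76), (array([ 0.4766, -0.19  ,  0.1509]), 0.44)]
[(array([0.5581, 0.0281, 0.1816]), 0.62), (array([0.4879, 0.026 , 0.1776]), 0.83), (array([0.552 , 0.0272, 0.1466]), 0.86)]
[-0.16990592 -0.13233952  2.11308706  0.10177752  0.79168981 -1.79286332]
now [0.4867 0.0271 0.1547] [3.129 0.378 3.133] t 5.85
angle 6.4
[[0.11, -1.27, -0.1, -2.6, 0.6, 0.7, 1.0], [0.11, -1.27, -0.1, -2.5, 0.6, 0.8, 1.0], [0.11, -1.27, -0.1, -2.5, 0.6, 0.8, 1.0], [0.11, -1.27, -0.1, -2.5, 0.6, 0.9, 1.0], [0.11, -1.27, -0.1, -2.5, 0.6, 1.0, 1.0]]
```

View pics/s3z.png

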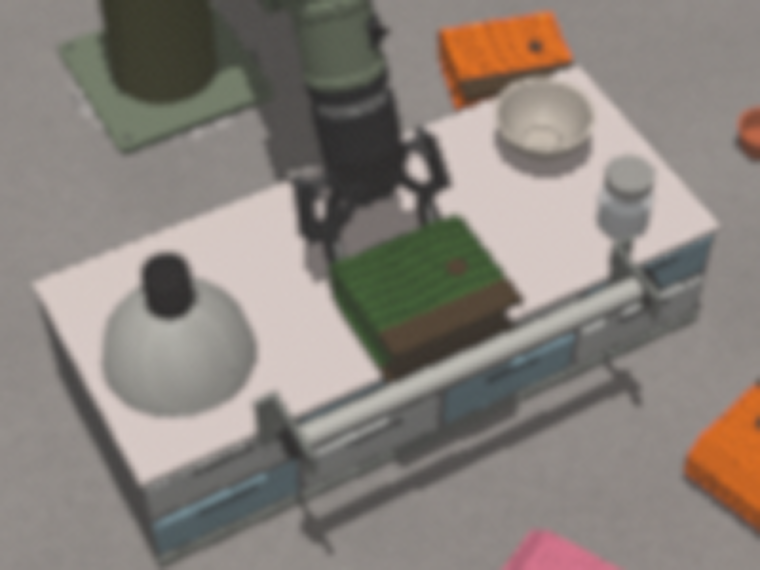

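View pics/t3z.png

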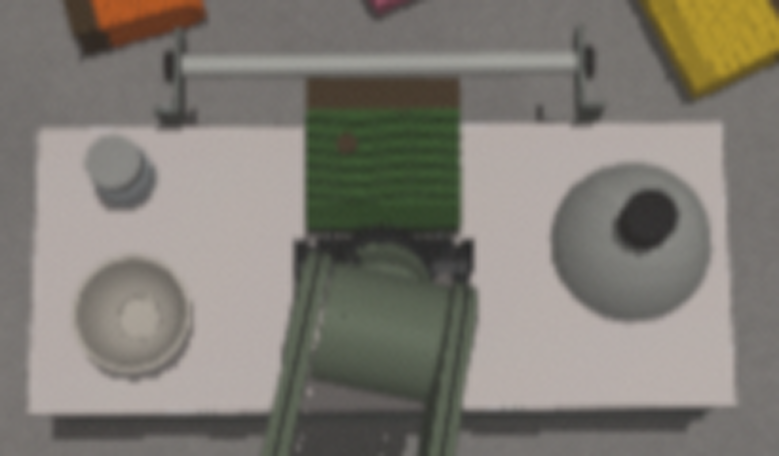

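Both views show the log square to the bar and centred at about y 0.027. Its feet are 14 mm short of the bar.

```bash
python3 - <<'E'
from plan import *
plan([target([.524,.028,.156],0,35)],[10])
E
```

```text
now [0.4867 0.0271 0.1547] [3.129 0.378 3.133] t 5.85
angle 13.3
[[0.05, -1.33, -0.05, -3.5, 0.1, 1.3, 1.0], [0.05, -1.33, -0.05, -3.5, 0.1, 1.3, 1.0], [0.05, -1.33, -0.05, -3.4, 0.1, 1.4, 1.0], [0.05, -1.33, -0.05, -3.4, 0.1, 1.5, 1.0], [0.05, -1.33, -0.05, -3.4, 0.1, 1.6, 1.0], [0.05, -1.33, -0.05, -3.3, 0.1, 1.7, 1.0], [0.05, -1.33, -0.05, -3.3, 0.1, 1.7, 1.0], [0.05, -1.33, -0.05, -3.3, 0.1, 1.8, 1.0], [0.05, -1.33, -0.05, -3.2, 0.1, 1.9, 1.0], [0.05, -1.33, -0.05, -3.2, 0.1, 2.0, 1.0]]
```

```bash
python3 -m jog '[[0,-1.3,0,-3.5,0.1,1.3,1],[0,-1.3,0,-3.5,0.1,1.3,1],[0,-1.3,0,-3.4,0.1,1.4,1],[0,-1.3,0,-3.4,0.1,1.5,1],[0,-1.3,0,-3.4,0.1,1.6,1]]';python3 -m jog '[[0,-1.3,0,-3.3,0.1,1.7,1],[0,-1.3,0,-3.3,0.1,1.7,1],[0,-1.3,0,-3.3,0.1,1.8,1],[0,-1.3,0,-3.2,0.1,1.9,1],[0,-1.3,0,-3.2,0.1,2,1]]'
python3 - <<'E'
from plan import *
a=snap('scene','s4.png')
cv2.imwrite('pics/s4z.png',cv2.resize(a['color'][110:260,160:360,::-1],None,fx=3.8,fy=3.8,interpolation=cv2.INTER_CUBIC))
print([(np.round(d['at'],4),d['confidence']) for n in ['log_center','log_roof','log'] for d in spot_point(n,'scene') if d['at'][2]>.1])
print(ctrl.state()['joint_pos'])
plan([target([.55,.028,.157],0,40)],[10])
E
```

```text
time_s: 6.27
position: [0.505, 0.0277, 0.1549]
tcp_rot: [3.128, 0.491, 3.132]
contact_force: [-1.5, -0.1, -0.2]
opening: 0.0857
time_s: 6.68
position: [0.5239, 0.0281, 0.1556]
tcp_rot: [3.127, 0.605, 3.13]
contact_force: [-2.0, 0.4, 0.5]
opening: 0.0853
[(array([0.5874, 0.0279, 0.1783]), 0.57), (array([0.5214, 0.03  , 0.1796]), 0.92), (array([0.5826, 0.0261, 0.1492]), 0.85)]
[-0.17832551 -0.13781506  2.19696463  0.2298803   0.49680304 -1.91120621]
now [0.5243 0.028  0.156 ] [3.127 0.605 3.13 ] t 6.8833
angle 5.4
[[0.04, -0.53, -0.06, -2.2, 0.0, 1.4, 1.0], [0.04, -0.53, -0.06, -2.2, 0.0, 1.4, 1.0], [0.04, -0.53, -0.06, -2.1, 0.0, 1.4, 1.0], [0.04, -0.53, -0.06, -2.1, 0.0, 1.4, 1.0], [0.04, -0.53, -0.06, -2.1, 0.0, 1.5, 1.0], [0.04, -0.53, -0.06, -2.1, 0.0, 1.5, 1.0], [0.04, -0.53, -0.06, -2.1, 0.0, 1.5, 1.0], [0.04, -0.53, -0.06, -2.1, 0.0, 1.5, 1.0], [0.04, -0.53, -0.06, -2.1, 0.0, 1.5, 1.0], [0.04, -0.53, -0.06, -2.0, 0.0, 1.6, 1.0]]
```

View pics/s4z.png

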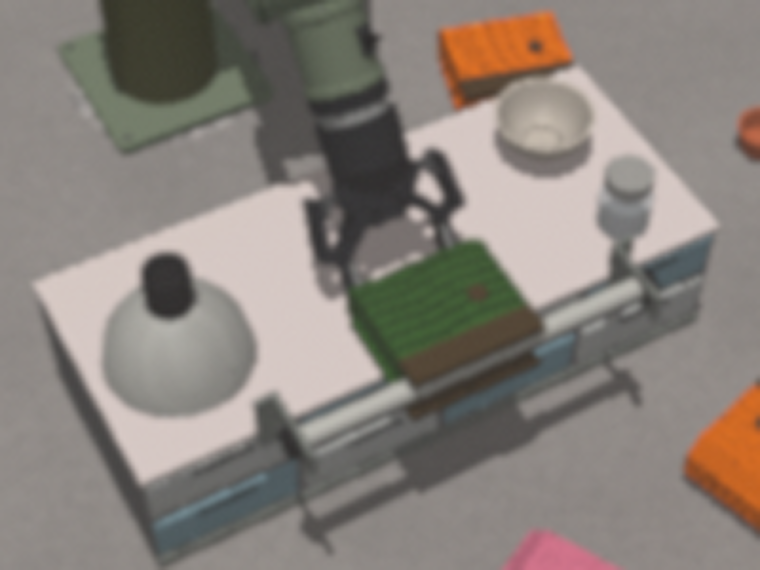

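The bar is now inside the channel, with the feet seen beyond it at crop (470,375). I'll continue slowly over the edge.

```bash
python3 -m jog '[[0,0,0,-2,0,1.4,1],[0,0,0,-2,0,1.4,1],[0,0,0,-2,0,1.4,1],[0,0,0,-2,0,1.4,1],[0,0,0,-2,0,1.4,1]]';python3 -m jog '[[0,0,0,-2,0,1.4,1],[0,0,0,-2,0,1.4,1],[0,0,0,-2,0,1.4,1],[0,0,0,-2,0,1.4,1],[0,0,0,-2,0,1.4,1]]'
python3 - <<'E'
from plan import *
a=snap('scene','s5.png')
cv2.imwrite('pics/s5z.png',cv2.resize(a['color'][110:260,160:360,::-1],None,fx=3.8,fy=3.8,interpolation=cv2.INTER_CUBIC))
print([(n,np.round(d['at'],4),d['confidence']) for n in ['log_center','log_roof','log'] for d in spot_point(n,'scene') if d['at'][2]>.1])
print(ctrl.state()['joint_pos'],ctrl.state()['position'])
E
```

```text
time_s: 7.3
position: [0.5368, 0.0281, 0.1559]
tcp_rot: [3.127, 0.605, 3.13]
contact_force: [-1.6, 0.9, 2.1]
opening: 0.0857
time_s: 7.72
position: [0.5491, 0.028, 0.156]
tcp_rot: [3.127, 0.606, 3.13]
contact_force: [-3.8, 0.2, 3.3]
opening: 0.0855
[('log_center', array([0.6124, 0.028 , 0.1723]), 0.91), ('log_roof', array([0.5533, 0.0299, 0.1824]), 0.94), ('log', array([0.607 , 0.029 , 0.1463]), 0.93)]
[-0.16628701 -0.07597508  2.14392565  0.22019492  0.48614721 -1.89369852] [0.54876235 0.02800221 0.15552299]
```

View pics/s5z.png

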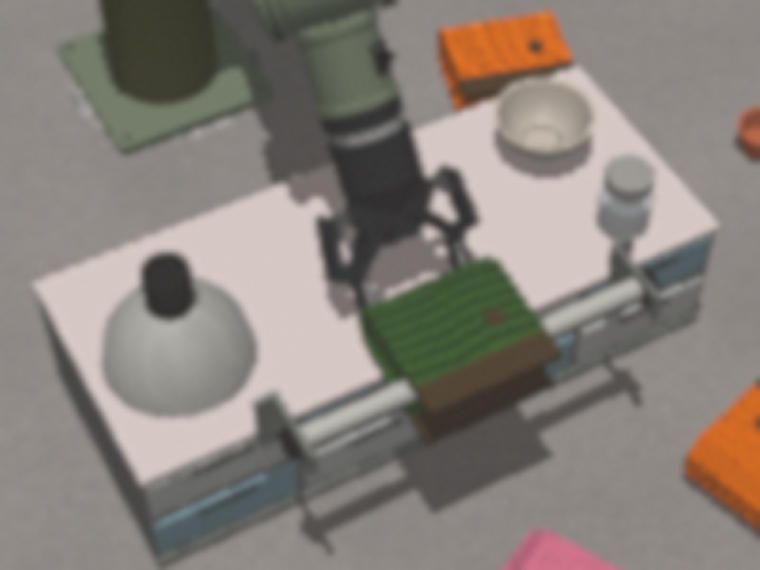

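The log is tilted about 10°, resting on the edge and the bar. I'll keep pushing in small steps, raising the tip slightly.

```bash
python3 -m jog '[[0,0,0,-2.2,0,0.3,1],[0,0,0,-2.2,0,0.3,1],[0,0,0,-2.2,0,0.3,1],[0,0,0,-2.2,0,0.3,1],[0,0,0,-2.2,0,0.3,1]]';python3 -m jog '[[0,0,0,-2.2,0,0.3,1],[0,0,0,-2.2,0,0.3,1],[0,0,0,-2.2,0,0.3,1]]'
python3 - <<'E'
from plan import *
a=snap('scene','s6.png')
cv2.imwrite('pics/s6z.png',cv2.resize(a['color'][110:260,160:360,::-1],None,fx=3.8,fy=3.8,interpolation=cv2.INTER_CUBIC))
print([(n,np.round(d['at'],4),d['confidence']) for n in ['log_center','log_roof','log'] for d in spot_point(n,'scene') if d['at'][2]>.1])
print(ctrl.state()['joint_pos'],ctrl.state()['position'])
E
```

```text
time_s: 8.33
position: [0.5585, 0.028, 0.1605]
tcp_rot: [3.127, 0.604, 3.13]
contact_force: [-0.4, -0.4, -0.5]
opening: 0.0855
time_s: 8.58
position: [0.5646, 0.0279, 0.1637]
tcp_rot: [3.127, 0.605, 3.13]
contact_force: [-0.5, -1.2, -1.2]
opening: 0.0853
[('log_center', array([0.6264, 0.0248, 0.1691]), 0.91), ('log_center', array([0.5406, 0.2524, 0.1502]), 0.18), ('log_roof', array([0.5687, 0.0296, 0.1844]), 0.74), ('log', array([0.6207, 0.0261, 0.1426]), 0.85)]
[-0.15968898 -0.05372388  2.10216752  0.20549958  0.50281956 -1.8734791 ] [0.56497139 0.02779047 0.16413982]
```

View pics/s6z.png

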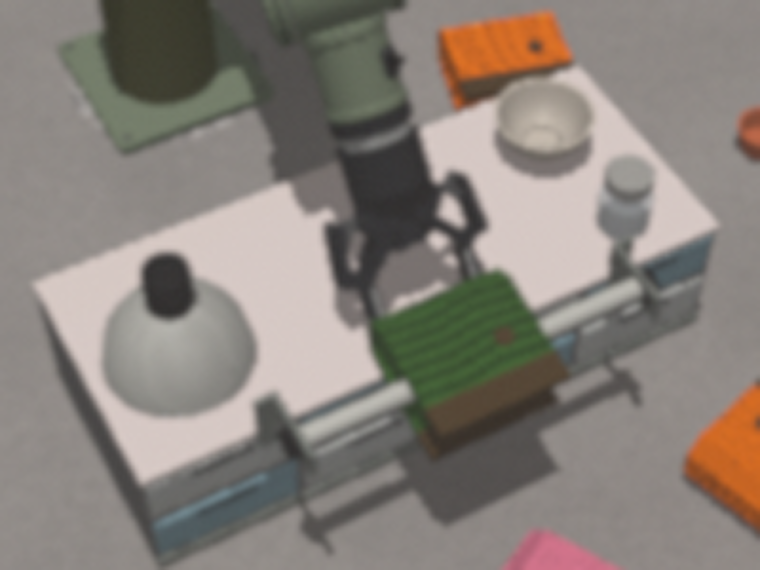

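```bash
python3 -m jog '[[0,0,0,-1.5,0,0.5,1],[0,0,0,-1.5,0,0.5,1],[0,0,0,-1.5,0,0.5,1],[0,0,0,-1.5,0,0.5,1],[0,0,0,-1.5,0,0.5,1]]';python3 -m jog '[[0,0,0,-1.5,0,0.5,1],[0,0,0,-1.5,0,0.5,1],[0,0,0,-1.5,0,0.5,1]]'
python3 - <<'E'
from plan import *
a=snap('scene','s7.png')
cv2.imwrite('pics/s7z.png',cv2.resize(a['color'][110:260,160:360,::-1],None,fx=3.8,fy=3.8,interpolation=cv2.INTER_CUBIC))
print([(n,np.round(d['at'],4),d['confidence']) for n in ['log_center','log_roof','log'] for d in spot_point(n,'scene') if d['at'][2]>.1])
print(ctrl.state()['joint_pos'],ctrl.state()['position'])
E
```

```text
time_s: 9.2
position: [0.5722, 0.0278, 0.1659]
tcp_rot: [3.127, 0.605, 3.13]
contact_force: [-0.6, 0.4, -0.6]
opening: 0.0855
time_s: 9.45
position: [0.5769, 0.0278, 0.1674]
tcp_rot: [3.127, 0.605, 3.13]
contact_force: [-0.5, -0.3, 0.1]
opening: 0.0853
[('log_center', array([0.6365, 0.0277, 0.1693]), 0.63), ('log_roof', array([0.577 , 0.031 , 0.1888]), 0.84), ('log_roof', array([0.4203, 0.2324, 0.1496]), 0.66), ('log_roof', array([0.6365, 0.0292, 0.1659]), 0.23), ('log', array([0.6308, 0.0256, 0.1407]), 0.93)]
[-0.15494021 -0.03168697  2.07259598  0.19739437  0.50968129 -1.86172966] [0.57698104 0.0277281  0.16753591]
```

View pics/s7z.png

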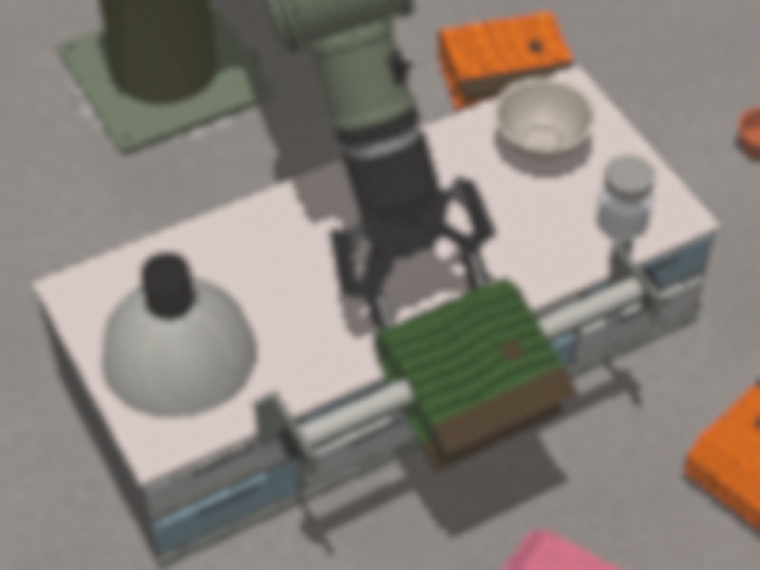

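```bash
python3 -m jog '[[0,0,0,-1.6,0,0.3,1],[0,0,0,-1.6,0,0.3,1],[0,0,0,-1.6,0,0.3,1],[0,0,0,-1.6,0,0.3,1]]'
python3 - <<'E'
from plan import *
a=snap('scene','s8.png')
cv2.imwrite('pics/s8z.png',cv2.resize(a['color'][110:260,160:360,::-1],None,fx=3.8,fy=3.8,interpolation=cv2.INTER_CUBIC))
print([(n,np.round(d['at'],4),d['confidence']) for n in ['log_center','log_roof','log'] for d in spot_point(n,'scene') if d['at'][2]>.1])
E
```

```text
time_s: 9.98
position: [0.5828, 0.0277, 0.17]
tcp_rot: [3.127, 0.605, 3.13]
contact_force: [-0.2, 0.4, -0.6]
opening: 0.0851
[('log_center', array([0.6436, 0.028 , 0.1659]), 0.8), ('log_roof', array([0.5837, 0.0286, 0.1919]), 0.69), ('log', array([0.6291, 0.0308, 0.1409]), 0.73)]
```

View pics/s8z.png

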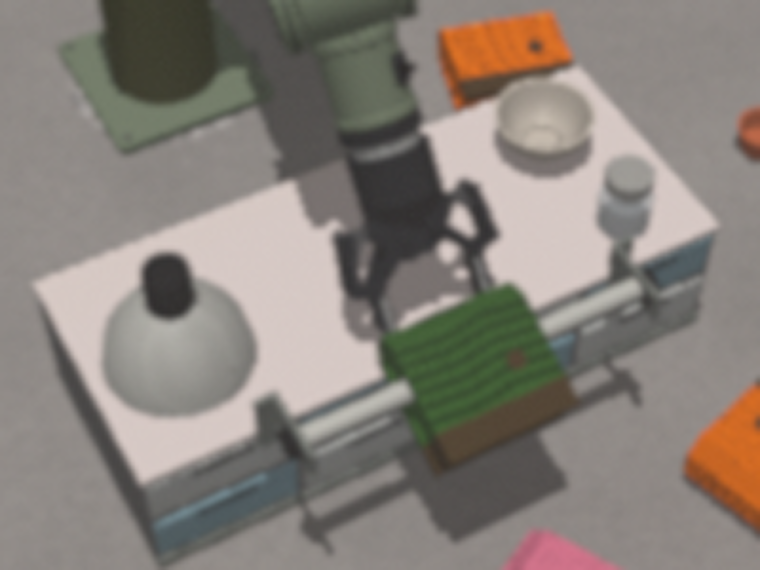

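It is tipping gradually (about 25°) under control, so I'll keep following it.

```bash
python3 -m jog '[[0,0,0,-1.8,0,0.5,1],[0,0,0,-1.8,0,0.5,1],[0,0,0,-1.8,0,0.5,1],[0,0,0,-1.8,0,0.5,1]]'
python3 - <<'E'
from plan import *
a=snap('scene','s9.png')
cv2.imwrite('pics/s9z.png',cv2.resize(a['color'][110:260,160:360,::-1],None,fx=3.8,fy=3.8,interpolation=cv2.INTER_CUBIC))
print([(n,np.round(d['at'],4),d['confidence']) for n in ['log_center','log_roof','log'] for d in spot_point(n,'scene') if d['at'][2]>.1])
E
```

```text
time_s: 10.52
position: [0.5899, 0.0277, 0.1725]
tcp_rot: [3.127, 0.605, 3.13]
contact_force: [-1.1, 0.5, 0.5]
opening: 0.0852
[('log_center', array([0.6446, 0.0308, 0.1515]), 0.88), ('log_roof', array([0.6018, 0.0279, 0.1988]), 0.66), ('log', array([0.6257, 0.0252, 0.1317]), 0.77)]
```

View pics/s9z.png

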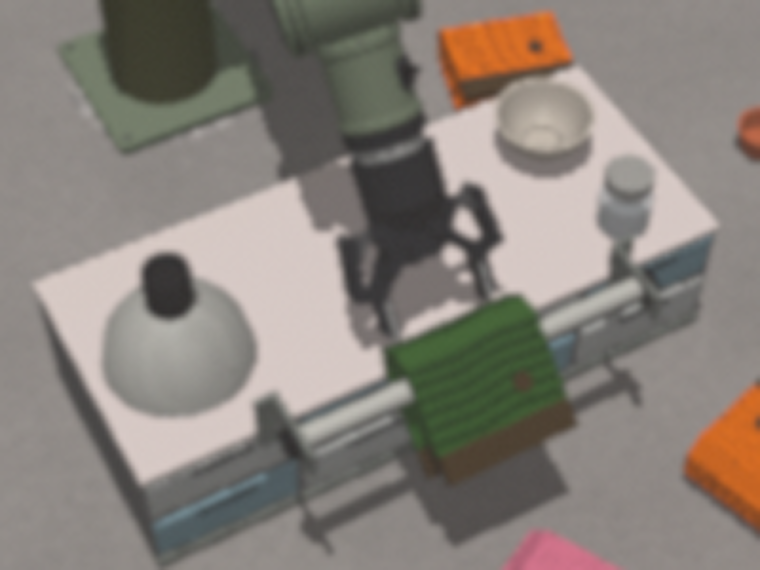

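```bash
python3 -m jog '[[0,0,0,0,0,0,1],[0,0,0,0,0,0,1]]'
python3 - <<'E'
from plan import *
a=snap('scene','s10.png')
cv2.imwrite('pics/s10z.png',cv2.resize(a['color'][110:260,160:360,::-1],None,fx=3.8,fy=3.8,interpolation=cv2.INTER_CUBIC))
print([(n,np.round(d['at'],4),d['confidence']) for n in ['log_center','log_roof','log'] for d in spot_point(n,'scene') if d['at'][2]>.1])
E
```

```text
time_s: 10.88
position: [0.5895, 0.0277, 0.1722]
tcp_rot: [3.127, 0.605, 3.13]
contact_force: [1.0, 0.2, -0.4]
opening: 0.0854
[('log_center', array([0.6327, 0.0277, 0.1357]), 0.64), ('log_roof', array([0.624 , 0.0314, 0.1995]), 0.72), ('log', array([0.6   , 0.0271, 0.1301]), 0.6)]
```

View pics/s10z.png

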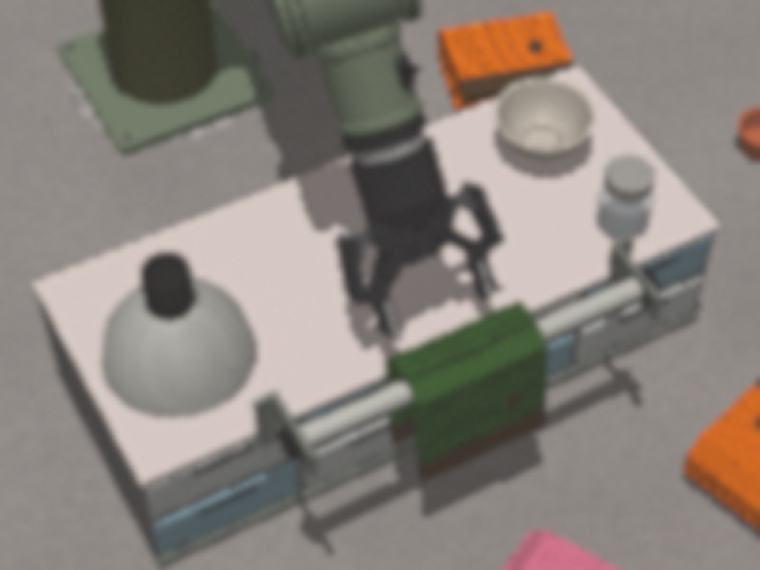

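It has gone over and hangs. I'll back away, then check whether it has settled.

```bash
python3 -m jog '[[0,0,0,4.1,0,-2.9,1],[0,0,0,8.2,0,-5.8,1],[0,0,0,8.2,0,-5.8,1],[0,0,0,0,0,-20,1],[0,0,0,0,0,-30,1]]'; python3 -m jog '[[0,0,0,0,0,-30,1],[0,0,0,0,0,-20,1],[0,0,0,0,0,0,1],[0,0,0,0,0,0,1],[0,0,0,0,0,0,1]]'
python3 - <<'E'
from plan import *
for k,n,(x0,x1,y0,y1) in [(0,'scene',(160,360,110,260)),(1,'top',(140,345,125,245))]:
    a=snap(n,f'f{k}.png')
    cv2.imwrite(f'pics/f{k}z.png',cv2.resize(a['color'][y0:y1,x0:x1,::-1],None,fx=3.8,fy=3.8,interpolation=cv2.INTER_CUBIC))
    print(n,[(m,np.round(d['at'],4),d['confidence']) for m in ['log_center','log_roof','log','bowl','jar','dome'] for d in spot_point(m,n) if d['at'][2]>.1])
E
```

```text
time_s: 11.5
position: [0.5326, 0.0278, 0.2102]
tcp_rot: [3.125, 0.597, 3.129]
contact_force: [-0.1, 0.5, 0.4]
opening: 0.0852
time_s: 11.92
position: [0.5068, 0.0271, 0.2537]
tcp_rot: [3.127, 0.604, 3.13]
contact_force: [-0.4, 0.3, 0.8]
opening: 0.0856
scene [('log_center', array([0.6282, 0.0315, 0.1368]), 0.66), ('log_roof', array([0.6227, 0.0291, 0.2   ]), 0.62), ('log', array([0.6008, 0.0297, 0.1318]), 0.57), ('bowl', array([0.4189, 0.2334, 0.1519]), 0.9), ('jar', array([0.5426, 0.2506, 0.1495]), 0.58), ('dome', array([ 0.4802, -0.1859,  0.1478]), 0.86)]
top [('log_center', array([0.6405, 0.0249, 0.1406]), 0.85), ('log_roof', array([0.6234, 0.0254, 0.1972]), 0.64), ('log', array([0.6106, 0.0257, 0.1285]), 0.81), ('bowl', array([0.4203, 0.2308, 0.1513]), 0.9), ('dome', array([ 0.4799, -0.1855,  0.1502]), 0.57)]
```

View pics/f0z.png

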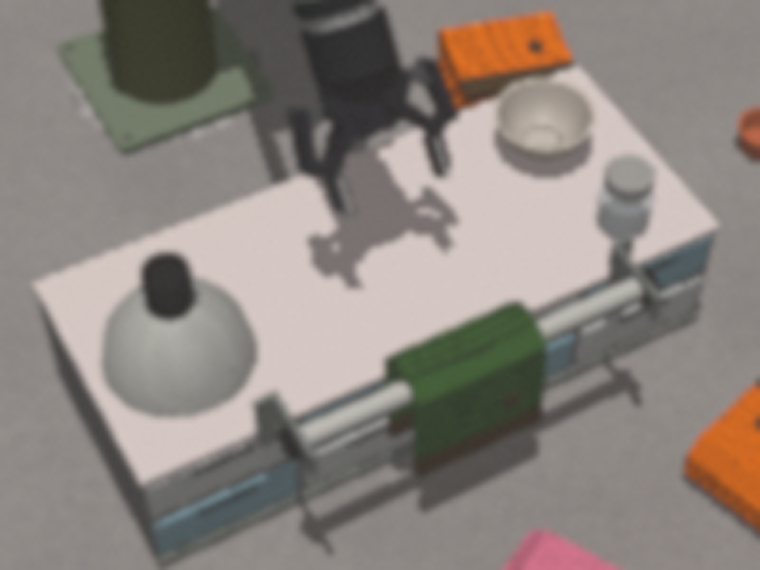

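View pics/f1z.png

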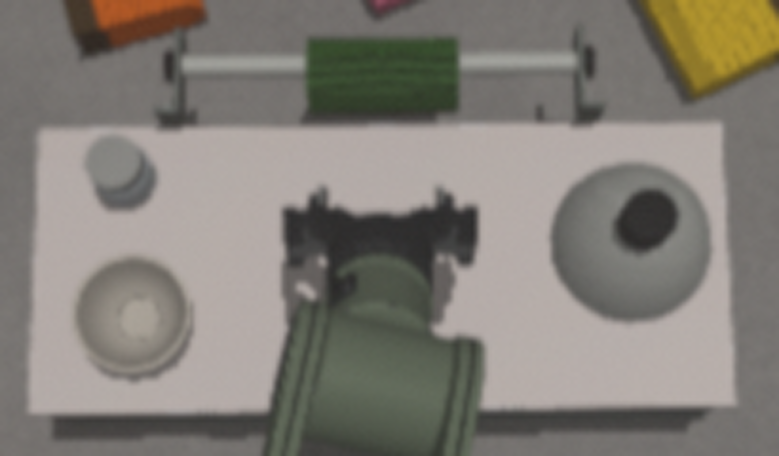

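It hangs still, but seems to lean. I'll measure the tilt by fitting the log's outline in both cameras.

```bash
python3 - <<'E'
from plan import *
from scipy.optimize import minimize
D={}
for n in ['scene','top']:
    c=cams.read_camera(n)
    hsv=cv2.cvtColor(c['color'],cv2.COLOR_RGB2HSV)
    for r in regions_of('log',n):
        ys,xs=np.nonzero(r['region']); p=proj(c,[.63,.028,.15])
        if np.hypot(xs.mean()-p[0],ys.mean()-p[1])<15: D[n]=(c,r['region']); print(n,r['confidence'],len(xs)); break
# outline in log frame: u along roof->feet from roof, w across (rear +)
prof=[(0,-14),(0,14),(16,30),(125,30),(125,-30),(16,-30)]
def mask(c,x,z,th,y):
    th=np.radians(th); d=np.array([np.sin(th),-np.cos(th)]); r=np.array([-np.cos(th),-np.sin(th)])
    P=[]
    for u,w in prof:
        q=np.array([x,z])+(u*d+w*r)/1000
        for yy in(y-.065,y+.065): P.append(proj(c,[q[0],yy,q[1]]))
    m=np.zeros((384*4,512*4),np.uint8); h=cv2.convexHull(np.array(P,np.float32)*4+1.5)
    cv2.fillConvexPoly(m,h.round().astype(int),1); return cv2.resize(m.astype(np.float32),(512,384),interpolation=cv2.INTER_AREA)
def cost(v,parts=False):
    e=[np.abs(mask(c,v[0]/1000,v[1]/1000,v[2],v[3]/1000)-R).sum() for c,R in D.values()]
    return e if parts else sum(e)
best=min((minimize(cost,[x,200,t,28],method='Nelder-Mead',options=dict(initial_simplex=np.array([[x,200,t,28],[x+6,200,t,28],[x,206,t,28],[x,200,t+6,28],[x,200,t,32]]))) for x,t in [(624,10),(630,0),(624,18),(635,5)]),key=lambda r:r.fun)
print(best.x,best.fun,cost(best.x,True))
for t in [-10,-5,0,5,10,15,20]:
    r=minimize(lambda v:cost([v[0],v[1],t,v[2]]),[625,200,28],method='Nelder-Mead',options=dict(initial_simplex=[[625,200,28],[631,200,28],[625,206,28],[625,200,32]])); print(t,r.x,r.fun)
E
```

```text
scene 0.73 1347
top 0.62 779
[620.31971641 207.80740939  12.12354594  26.41585541] 215.125 [np.float32(152.3125), np.float32(62.8125)]
-10 [638.01657812 197.2656029   28.19246765] 750.125
-5 [632.33022048 200.1214749   28.62765803] 597.5
0 [633.07854578 207.81218216  27.18849585] 437.875
5 [625.82133344 206.03444175  27.30946415] 302.375
10 [622.75459529 208.20694732  25.98165743] 237.1875
15 [616.55375523 206.77694608  27.1863523 ] 244.75
20 [613.0050347  207.3946262   25.97352841] 298.6875
```

The fit gives a lean of about 12°, with the bar in the corner behind the front wall. It is stable. I'll give the roof's rear bevel one gentle nudge to centre it on the bar.

```bash
python3 - <<'E'
from plan import *
plan([target([.585,.027,.177],0,35),target([.603,.027,.177],0,35),target([.616,.027,.177],0,35)],[6,5,8])
E
```

```text
now [0.5077 0.027  0.2549] [3.127 0.605 3.13 ] t 12.8167
angle 0.8
[[0.08, -0.05, -0.09, -3.2, -0.1, 18.0, 1.0], [0.08, -0.05, -0.09, -3.2, -0.1, 18.0, 1.0], [0.08, -0.05, -0.09, -3.2, -0.1, 18.0, 1.0], [0.08, -0.05, -0.09, -3.2, -0.1, 18.0, 1.0], [0.08, -0.05, -0.09, -3.1, -0.0, 18.0, 1.0], [0.08, -0.05, -0.09, -3.1, -0.0, 18.0, 1.0]]
angle 0.0
[[0.0, 0.0, 0.0, -2.9, 0.0, 2.1, 1.0], [0.0, 0.0, 0.0, -2.9, 0.0, 2.1, 1.0], [0.0, 0.0, 0.0, -2.9, 0.0, 2.1, 1.0], [0.0, 0.0, 0.0, -2.9, 0.0, 2.1, 1.0], [0.0, 0.0, 0.0, -2.9, 0.0, 2.1, 1.0]]
angle 0.0
[[0.0, 0.0, 0.0, -1.3, 0.0, 0.9, 1.0], [0.0, 0.0, 0.0, -1.3, 0.0, 0.9, 1.0], [0.0, 0.0, 0.0, -1.3, 0.0, 0.9, 1.0], [0.0, 0.0, 0.0, -1.3, 0.0, 0.9, 1.0], [0.0, 0.0, 0.0, -1.3, 0.0, 0.9, 1.0], [0.0, 0.0, 0.0, -1.3, 0.0, 0.9, 1.0], [0.0, 0.0, 0.0, -1.3, 0.0, 0.9, 1.0], [0.0, 0.0, 0.0, -1.3, 0.0, 0.9, 1.0]]
```

```bash
python3 -m jog '[[0,0,0,-3.2,0,18,1],[0,0,0,-3.2,0,18,1],[0,0,0,-3.2,0,18,1],[0,0,0,-3.2,0,18,1],[0,0,0,-3.2,0,18,1]]'; python3 -m jog '[[0,0,0,-3.2,0,18,1],[0,0,0,0,0,0,1],[0,0,0,-2.9,0,2,1],[0,0,0,-2.9,0,2,1],[0,0,0,-2.9,0,2,1]]';  python3 -m jog '[[0,0,0,-1.3,0,0.9,1],[0,0,0,-1.3,0,0.9,1],[0,0,0,-1.3,0,0.9,1],[0,0,0,-1.3,0,0.9,1],[0,0,0,-1.3,0,0.9,1]]'; 
python3 - <<'E'
from plan import *
a=snap('scene','s11.png')
cv2.imwrite('pics/s11z.png',cv2.resize(a['color'][110:260,160:360,::-1],None,fx=3.8,fy=3.8,interpolation=cv2.INTER_CUBIC))
print([(n,np.round(d['at'],4),d['confidence']) for n in ['log_center','log_roof','log'] for d in spot_point(n,'scene') if d['at'][2]>.1])
E
```

```text
time_s: 13.23
position: [0.5727, 0.0275, 0.1895]
tcp_rot: [3.127, 0.605, 3.13]
contact_force: [0.8, -1.3, 0.0]
opening: 0.0859
time_s: 13.65
position: [0.596, 0.0275, 0.1782]
tcp_rot: [3.127, 0.607, 3.13]
contact_force: [0.3, 0.4, -0.1]
opening: 0.0854
time_s: 14.07
position: [0.6035, 0.0276, 0.1772]
tcp_rot: [3.127, 0.605, 3.13]
contact_force: [0.1, 0.7, 0.5]
opening: 0.0857
[('log_center', array([0.6369, 0.0281, 0.1316]), 0.91), ('log_center', array([0.4209, 0.2339, 0.1537]), 0.31), ('log_roof', array([0.6257, 0.0302, 0.1977]), 0.8), ('log', array([0.6021, 0.0283, 0.1298]), 0.77)]
```

View pics/s11z.png

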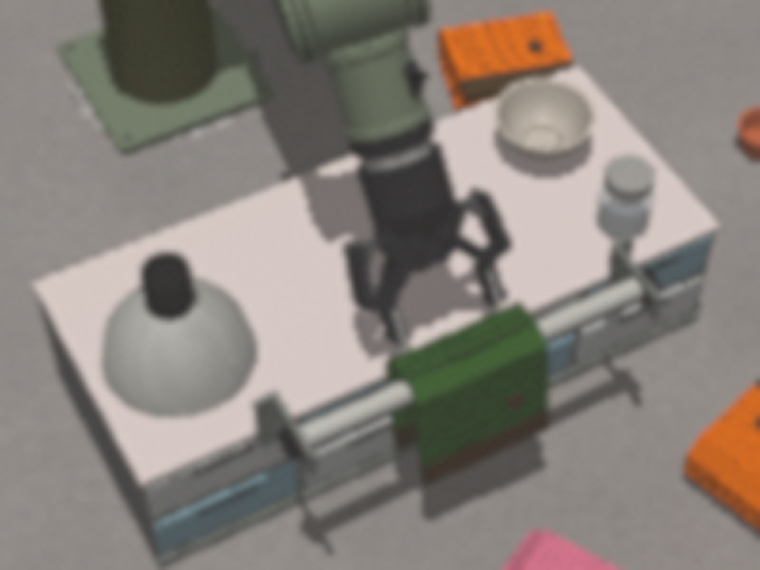

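```bash
python3 -m jog '[[0,0,0,-1.3,0,0.9,1],[0,0,0,-1.3,0,0.9,1],[0,0,0,-1.3,0,0.9,1],[0,0,0,-1.3,0,0.9,1],[0,0,0,-1.3,0,0.9,1]]'; python3 -m jog '[[0,0,0,-1.3,0,0.9,1],[0,0,0,-1.3,0,0.9,1],[0,0,0,-1.3,0,0.9,1]]'
python3 - <<'E'
from plan import *
a=snap('scene','s12.png')
cv2.imwrite('pics/s12z.png',cv2.resize(a['color'][110:260,160:360,::-1],None,fx=3.8,fy=3.8,interpolation=cv2.INTER_CUBIC))
print([(n,np.round(d['at'],4),d['confidence']) for n in ['log_center','log_roof','log'] for d in spot_point(n,'scene') if d['at'][2]>.1])
E
```

```text
time_s: 14.68
position: [0.6105, 0.0277, 0.1761]
tcp_rot: [3.127, 0.603, 3.13]
contact_force: [-4.4, -0.5, 1.0]
opening: 0.0853
time_s: 14.93
position: [0.6158, 0.0277, 0.1767]
tcp_rot: [3.127, 0.604, 3.13]
contact_force: [-5.3, 0.1, 2.9]
opening: 0.0853
[('log_center', array([0.6474, 0.0301, 0.135 ]), 0.68), ('log_roof', array([0.6314, 0.0276, 0.1977]), 0.91), ('log', array([0.6184, 0.0247, 0.1302]), 0.9)]
```

View pics/s12z.png

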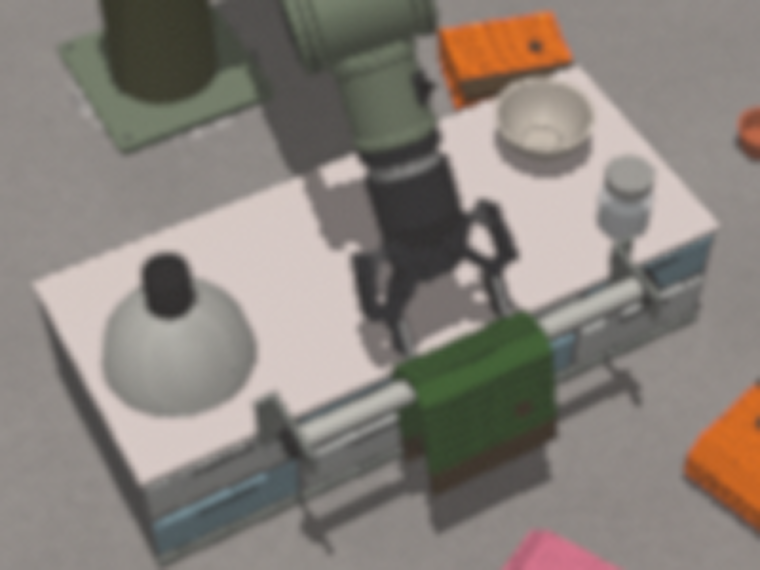

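Only 5 N of push. The roof has moved forward, so I'll back off slowly and then fit the tilt again.

```bash
python3 -m jog '[[0,0,0,1.6,0,-1.1,1],[0,0,0,1.6,0,-1.1,1],[0,0,0,1.6,0,-1.1,1],[0,0,0,1.6,0,-1.1,1],[0,0,0,1.6,0,-1.1,1]]'; python3 -m jog '[[0,0,0,1.6,0,-1.1,1],[0,0,0,4,0,-3,1],[0,0,0,8,0,-6,1],[0,0,0,8,0,-6,1],[0,0,0,8,0,-10,1]]'; python3 -m jog '[[0,0,0,0,0,-30,1],[0,0,0,0,0,-30,1],[0,0,0,0,0,-20,1],[0,0,0,0,0,0,1],[0,0,0,0,0,0,1]]'
cat > fit.py <<'E'
from plan import *
from scipy.optimize import minimize
D={}
for n in ['scene','top']:
    c=snap(n,f'g_{n}.png')
    (x0,x1,y0,y1)={'scene':(160,360,110,260),'top':(140,345,125,245)}[n]
    cv2.imwrite(f'pics/g_{n}z.png',cv2.resize(c['color'][y0:y1,x0:x1,::-1],None,fx=3.8,fy=3.8,interpolation=cv2.INTER_CUBIC))
    print(n,[(m,np.round(d['at'],4),d['confidence']) for m in ['log_center','log_roof','log','bowl','jar','dome'] for d in spot_point(m,n) if d['at'][2]>.1])
    for r in regions_of('log',n):
        ys,xs=np.nonzero(r['region']); p=proj(c,[.63,.028,.15])
        if np.hypot(xs.mean()-p[0],ys.mean()-p[1])<15: D[n]=(c,r['region']); break
prof=[(0,-14),(0,14),(16,30),(125,30),(125,-30),(16,-30)]
def mask(c,x,z,th,y):
    th=np.radians(th); d=np.array([np.sin(th),-np.cos(th)]); r=np.array([-np.cos(th),-np.sin(th)])
    P=[]
    for u,w in prof:
        q=np.array([x,z])+(u*d+w*r)/1000
        for yy in(y-.065,y+.065): P.append(proj(c,[q[0],yy,q[1]]))
    m=np.zeros((384*4,512*4),np.uint8); h=cv2.convexHull(np.array(P,np.float32)*4+1.5)
    cv2.fillConvexPoly(m,h.round().astype(int),1); return cv2.resize(m.astype(np.float32),(512,384),interpolation=cv2.INTER_AREA)
def cost(v): return sum(np.abs(mask(c,v[0]/1000,v[1]/1000,v[2],v[3]/1000)-R).sum() for c,R in D.values())
print(D.keys())
for t in [-15,-10,-5,0,5,10,15]:
    r=minimize(lambda v:cost([v[0],v[1],t,v[2]]),[630,200,28],method='Nelder-Mead',options=dict(initial_simplex=[[630,200,28],[636,200,28],[630,206,28],[630,200,32]])); print(t,r.x.round(1),r.fun)
E
python3 fit.py
```

```text
time_s: 15.55
position: [0.6062, 0.0275, 0.177]
tcp_rot: [3.127, 0.605, 3.13]
contact_force: [0.2, -0.1, -1.2]
opening: 0.0856
time_s: 15.97
position: [0.5654, 0.0278, 0.1805]
tcp_rot: [3.127, 0.603, 3.13]
contact_force: [-0.8, -0.6, 0.3]
opening: 0.0855
time_s: 16.38
position: [0.5214, 0.0269, 0.2487]
tcp_rot: [3.128, 0.608, 3.13]
contact_force: [0.9, 0.1, -0.1]
opening: 0.0858
scene [('log_center', array([0.6355, 0.0295, 0.1342]), 0.91), ('log_center', array([ 0.4828, -0.1874,  0.1467]), 0.65), ('log_roof', array([0.6343, 0.0277, 0.1986]), 0.86), ('log', array([0.6071, 0.0249, 0.1366]), 0.95), ('jar', array([0.5449, 0.2482, 0.1485]), 0.54), ('dome', array([ 0.4783, -0.1911,  0.1469]), 0.8)]
top [('log_center', array([0.6403, 0.0274, 0.1407]), 0.91), ('log_center', array([0.629 , 0.0262, 0.2035]), 0.73), ('log_roof', array([0.6295, 0.024 , 0.1987]), 0.65), ('log_roof', array([ 0.4823, -0.1846,  0.1516]), 0.33), ('log', array([0.6069, 0.0246, 0.1344]), 0.9), ('bowl', array([0.4207, 0.2357, 0.1505]), 0.66), ('jar', array([0.5431, 0.2487, 0.1522]), 0.59), ('dome', array([ 0.4831, -0.1839,  0.1499]), 0.59)]
dict_keys(['scene', 'top'])
-15 [644.9 195.2  29.6] 721.875
-10 [646.  198.1  28.8] 570.9375
-5 [638.3 200.7  29.6] 405.4375
0 [634.  201.1  28.7] 255.1875
5 [629.7 205.   28.3] 165.125
10 [624.6 204.1  29. ] 227.5625
15 [621.3 202.7  29.3] 383.1875
```

View pics/g_scenez.png

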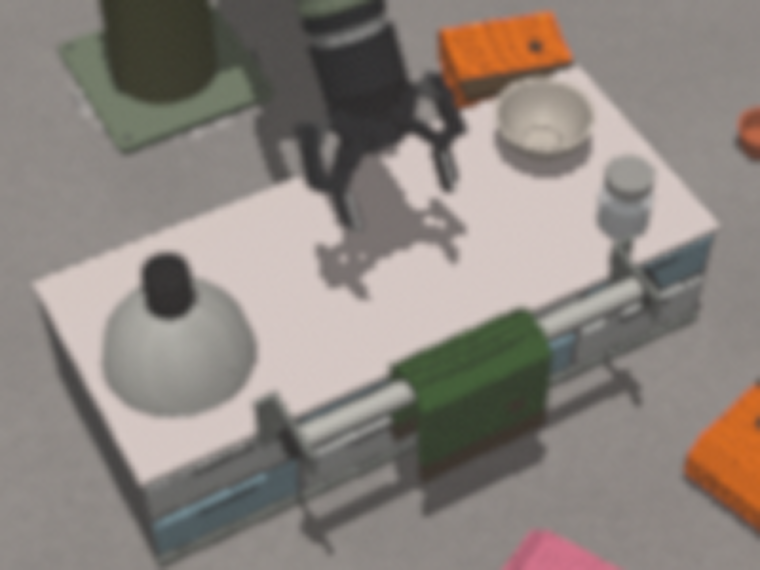

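The lean is down to about 5°. The log hangs astride the bar, open side down, the bystanders are in place and the arm is clear, so I'm handing in.

```bash
python3 -m jog '[[0,0,0,0,0,0,1],[0,0,0,0,0,0,1],[0,0,0,0,0,0,1]]'; python3 - <<'E'
from h import *
a=snap('scene','end.png')
print([(m,np.round(d['at'],4),round(d['confidence'],2)) for m in ['log_center','log_roof'] for d in spot_point(m,'scene') if d['at'][2]>.1])
print(workorder.sign_off())
E
```

```text
time_s: 17.43
position: [0.5216, 0.027, 0.2474]
tcp_rot: [3.127, 0.605, 3.13]
contact_force: [0.8, 0.7, -0.0]
opening: 0.0853
[('log_center', array([0.6358, 0.0265, 0.1354]), 0.73), ('log_roof', array([0.6339, 0.0308, 0.1982]), 0.82)]
the job is handed in; nothing more can be done
None
```

The green log now hangs astride the drying bar, open side down. I handed the job in at about 17.5 s, well under the 35 s limit.

**What I did:** I pushed the log with the two open fingers against its roof, squaring its roughly 13° yaw to the bar on the way. It went over the edge with the bar inside the channel and tipped over onto the bar. I pushed slowly and followed it to about 50°; the last part of the swing it made on its own. It first came to rest leaning about 12°, so I gave the roof's rear bevel one gentle nudge to centre it. I never lifted it, and the readings at the end of each move showed at most about 6 N on the tool.

**Last checks:**
- **Log:** its roof was at about (0.634, 0.03, 0.198) and its centre at z ≈ 0.135. It stayed there between two looks about 1 s apart.
- **Lean:** the outline fit over both cameras gave about 5°. Single-camera points disagreed, at roughly 1° (scene) and 10° (top).
- **Bystanders:** the bowl, jar and dome were where they started, within measuring error. I did not measure the things on the table.
- **Arm:** it was clear of everything and touching nothing.

**One irregularity:** early on, before touching the log, joint 3 read 2.461 while the arm was folded close behind it. Its stated limit is 2.46. I backed it off straight away.

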